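# Lay a printing plate on the hidden pile in the magazine and confirm it

## Robot

A 7-joint arm with a two-finger parallel gripper is mounted at the origin on a cart in front of the work surface, level with it; the furniture and walls round the work are solid. World frame = base frame: x ahead of the robot, y to its left, z up, the work surface at z = 0. Lengths are in m, angles in rad, forces in N, time in s.
With the tool pointing down it reaches from about 0.4 to 0.9 m from the base axis. Payload 5.5 kg.
Tool frame: the origin (TCP) lies between the finger pads; the fingertips stand 22 mm ahead of it and the grasp point (between the pads) lies 3 mm ahead of it; z points along the fingers, y is the line along which they close (so a half turn about z gives the same grasp; the last joint's range is limited). The gripper opens to 92 mm and grips with 3 to 60 N. Pads are 19 mm wide; open, the fingers measure 130 mm over their backs; the gripper's body (75 mm by 190 mm) begins 47 mm behind the grasp point.
Start: joints at [-0.841, 0.501, -0.427, 1.55, 0.221, 1.138, -0.21], TCP at [0.292, 0.58, 0.249] pointing down, gripper open.
Joint ranges: [-2.88, 2.88], [-0.31, 2.03], [-1.54, 1.56], [0.2, 2.42], [-1.41, 4.55], [0.19, 2.02], [-2.57, 2.57]. Speed limits (rad/s): [2.57, 2.57, 3.14, 3.14, 3.14, 3.14, 3.14].

## Interface

Orientations are given as a rotation vector (axis times angle).
In Python, from cell import ctrl gives the robot as it stands. The module is installed in compiled form; this text tells all that it offers.
- The arm moves only by the shell command python3 -m inch 'ROWS' [OPENING] [FORCE]. ROWS is JSON, one flat list of numbers, 6 for each row, row after row: the shift along the world's x, y, z in m, then the turn, a rotation vector about the world's x, y, z in rad. A call has 1 to 5 rows; each row shifts and turns the commanded pose from where the row before left it; what a row does not reach is not made up. A row lasts 1/12 s, in which the tool goes at most 41.7 mm and 7.16 degrees, less where a joint would pass 70% of its speed; a pose out of reach is approached as far as the arm can. A call is refused whole if a number of a shift passes 0.0417 or a number of a turn 0.125, either way. A call with a gripper value outside its range is refused whole. OPENING is the finger opening in m, from 0 to 0.0918, set as the call begins (- or left out, the last holds). The fingers move at their own pace and stop on an object; FORCE is the grip in N (left out, the last holds). Time passes only in rows, so rows that do not move let the fingers close. It gives the time, the measured TCP pose, the force, the opening and the grip force at its end, in the units of the state.
- ctrl.state(): the state, without advancing time (a new reading comes with each control period).
- ctrl.get_image(name): name is "scene" or "top" or "wrist"; returns the picture (384x512x3 uint8, red, green, blue); there is no depth.
- ctrl.calibration(name): a dict with "mtx" (3x3 intrinsics, pixels), "camera_from_world" (4x4, takes a point from world to camera coordinates); the wrist camera has in their place "mount" (4x4, takes a point from camera to tool coordinates, whose origin is the TCP and whose axes are the flange's). Camera axes: x right, y down, z forward; pixel columns grow to the right and rows downward; lengths in m; the calibration is good to about 2 mm. A picture is of the moment at which its call begins: read the wrist's pose just before it. calibration takes no time and is no camera call.
- ctrl.job_done(): hands the job in; it is judged then, once.
The state is a dict: "t": time; "q": joint angles; "dq": joint speeds; "tau": joint torques, N m; "tcp_pos": TCP position; "tool_rot": TCP orientation; "ft_force": force on the tool from outside, world axes, zero at the start; "wrist_torque": the same for the moment, N m; "finger_gap": finger opening in m; "finger_force": force on a finger pad.
Only numpy, scipy, OpenCV 4.12 (cv2) and the standard library are available. Lean on these libraries where they do the work, as an engineer would, in place of code of your own. Each camera call takes 0.05 s, during which the arm holds its last target. There are 200 camera calls.

## Task

Lay the loose printing plate face up on top of the pile in the plate magazine, between its end guides. How high the pile stands is not known: feel for it and let go only when the plate rests on it, neither dropping it nor ramming it down. Then press the magazine's membrane key firmly, without hammering it, until it has registered, let go, and leave the metal bar and the spectacles on the board where they are.

Things in the scene. Friction and masses are not known exactly. Their poses are not given: they have to be found in the camera images.
- plate: The loose printing plate, lying face up on the plywood work board: an oblong wooden board 180 x 50 mm with a grey metal face on top, 14 mm thick in all (about 110 to 220 g). Origin: centre of its underside; x along the 180 mm length, y across the 50 mm width (take it there), z up. Either end may go first.
- magazine: The grey plate magazine, fixed on the board: base 294 x 90 mm, 30 mm high. Origin: on its underside below the middle of the pile; x along its length, z up; the key's console is at the -x end. The pile of plates like the loose one stands at x = y = 0, lengthwise along x, between two upright steel end guides.
- guide_top (a point): The point midway between the guides at the height of their top edges, 105 mm above the magazine's underside; axes as the magazine's. Inner faces: end walls at x = -98 and +98 mm, side flanges at y = -32 and +32 mm, covering x from 71 to 103 mm at both ends; a plate has 8 mm play at each end, 7 mm at each side. Between the flanges the long sides are open for fingers.
- pile_lowest (a point): The lowest place where the middle of the pile's top can be, 40 mm above the magazine's underside (a fixed mark, not the top itself). The true top is level, 0 to 45 mm higher, different each time and not measured. The pile is sprung: it gives about 1 mm per 4 N, at most 8 mm; over 20 N is ramming. A plate let go 3 mm or more above it counts as dropped.
- confirm_key: The membrane key on the console: a light square pad 36 x 36 mm, pressed straight down with the fingertips. Origin: middle of its top face, 36 mm above the magazine's underside, at x = -147, y = +6 mm of the magazine; z up. It hardly moves (1 mm); it registers when pressed with 5 N or more for 0.15 s, after the plate was let go; over 30 N damages it.
- metal_bar: Bystander: a bar of cast metal 203 x 21 x 23 mm lying at the left edge of the board; origin: centre of its underside.
- glasses: Bystander: folded spectacles 114 x 27 x 36 mm on the far part of the board; origin: centre of their underside.

How it is judged:
By the outcome, as a careful person would: the job done as asked, in the order asked, and still so for the second after the job is handed in, with the robot touching nothing.
It also fails if it takes over 51 s, if anything falls off the work surface, if the arm or the gripper's body presses on something with over 40 N, if the wrist force passes 120 N, or if a joint passes its speed limit or range.

## Working session

There is one attempt and no reset: what is moved stays moved. The work goes in short steps, Python scripts to look and compute and a shell command to move; the robot and the scene stay as the last step left them, time stands still between calls to the robot, and variables do not carry over. Pictures are saved under pics/ and viewed, at most 10 in all, crops included, and the job is handed in when it is done.

```bash
mkdir -p pics; python3 - <<'E'
from cell import ctrl
import cv2
s=ctrl.state();print(s)
for n in("scene","top"):
    cv2.imwrite(f"pics/{n}0.png",cv2.resize(ctrl.get_image(n)[:,:,::-1],(800,600),interpolation=cv2.INTER_CUBIC))
    print(n,ctrl.calibration(n))
print(ctrl.calibration("wrist"))
E
```

```text
{'t': 0.0, 'q': array([-0.84079983,  0.50186647, -0.42679454,  1.55141512,  0.22084228,
        1.13829499, -0.21032139]), 'dq': array([ 6.73759264e-04, -3.21469055e-05, -7.65833213e-04,  1.16915859e-04,
        9.38635678e-04, -4.02458566e-04, -2.52063638e-04]), 'tau': array([-1.30693338e-04, -5.66611254e+01, -5.81678241e+00, -2.79128158e+01,
       -6.87633106e-02,  3.09229956e-02,  1.90107949e-04]), 'tcp_pos': array([0.29228086, 0.57986394, 0.24768145]), 'tool_rot': array([-7.26419095e-01, -3.05595816e+00,  2.91592735e-03]), 'ft_force': array([0.1460716 , 0.87071032, 0.74899539]), 'wrist_torque': array([-0.00069837,  0.07054606, -0.02586054]), 'finger_force': 0.0, 'finger_gap': 0.09189772580876601}
scene {'mtx': array([[473.34735077,   0.        , 255.55093687],
       [  0.        , 473.34735077, 196.33067524],
       [  0.        ,   0.        ,   1.        ]]), 'camera_from_world': array([[-0.92099035, -0.38955493,  0.00487236,  0.5208638 ],
       [-0.23704858,  0.55042042, -0.80052816,  0.05367872],
       [ 0.30916784, -0.7384337 , -0.59927533,  1.07622793],
       [ 0.     
[... 294 characters left out ...]
,
       [-0.98952957, -0.00950728, -0.14401681,  0.50915999],
       [ 0.14387414,  0.01429158, -0.98949279,  0.88462028],
       [ 0.        ,  0.        ,  0.        ,  1.        ]])}
{'mtx': array([[321.93396223,   0.        , 257.51829229],
       [  0.        , 321.93396223, 189.33097528],
       [  0.        ,   0.        ,   1.        ]]), 'mount': array([[ 1.18486658e-03, -9.60328833e-01, -2.78867584e-01,
         7.40429762e-02],
       [ 9.99999255e-01,  1.21934961e-03,  4.98054092e-05,
         1.40535499e-04],
       [ 2.92207509e-04, -2.78867435e-01,  9.60329562e-01,
        -1.37460650e-01],
       [ 0.00000000e+00,  0.00000000e+00,  0.00000000e+00,
         1.00000000e+00]])}
```

View pics/top0.png

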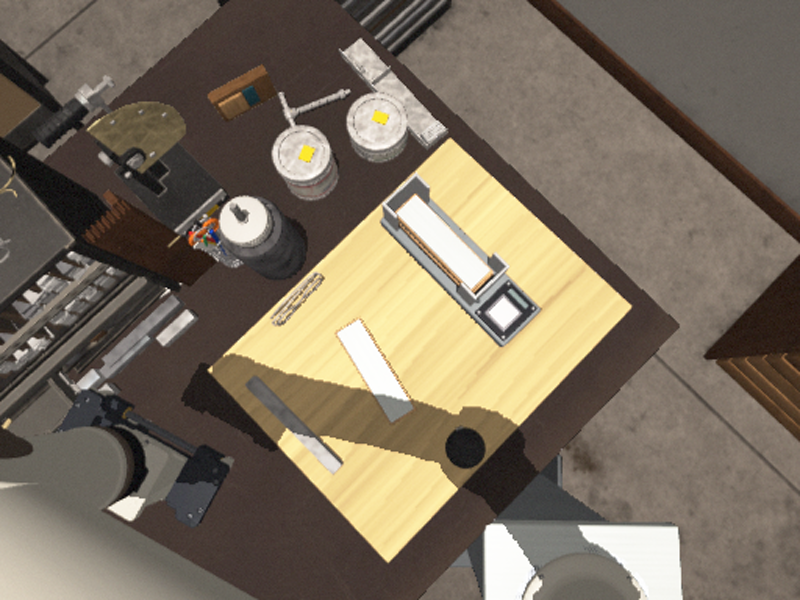

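View pics/scene0.png

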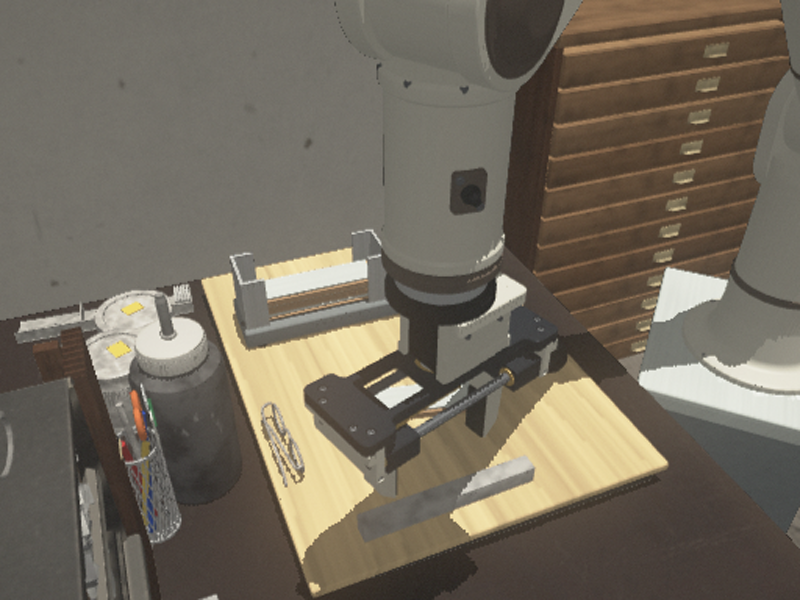

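The top view shows the plate at about (337,328)–(413,403) (800x600 scale), the magazine at (385,220)–(540,310) and the key near (502,313). The bar is at (295,425) and the spectacles at (298,300). Next I'll enlarge the plate and magazine area.

```bash
python3 - <<'E'
from cell import ctrl
import cv2
im=ctrl.get_image("top")[110:275,205:360,::-1]
cv2.imwrite("pics/crop1.png",cv2.resize(im,None,fx=3.6,fy=3.6,interpolation=cv2.INTER_CUBIC))
E
```

```text
(no output)
```

View pics/crop1.png

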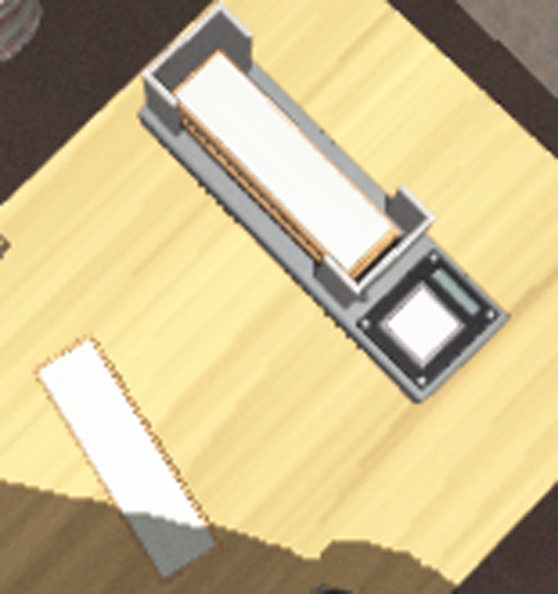

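The crop shows these pixel positions:
- Plate face corners: (38,373), (92,338), (213,547), (165,579).
- Guide top outer corners: (147,76), (222,6), (357,292), (433,216).
- Key corners: (424,283), (463,324), (421,367), (384,324).

I'll fit the poses from these.

```bash
cat >h.py <<'E'
from cell import ctrl
import numpy as np, cv2
from scipy.optimize import least_squares
from scipy.spatial.transform import Rotation as R
def proj(P,name="top"):
    c=ctrl.calibration(name);T=c["camera_from_world"];p=np.atleast_2d(P)@T[:3,:3].T+T[:3,3];p=p@c["mtx"].T
    return p[:,:2]/p[:,2:]
def place(v,P):
    return R.from_euler('z',v[2]).apply(P)+[v[0],v[1],v[3]]
def fit(P,px,g,z=None):
    P=np.array(P,float);px=np.array(px,float)
    f=lambda v:(proj(place(np.r_[v[:3],v[3] if z is None else z],P))-px).ravel()
    r=least_squares(f,g if z is None else g[:3]);return r.x,np.abs(r.fun).max()
E
python3 - <<'E'
from h import *
C=lambda a:np.array(a)/3.6+[205,110]-.36
m=[(.103,.037,.105),(.103,-.037,.105),(-.103,.037,.105),(-.103,-.037,.105)]+[(-.147+a,.006+b,.036) for a,b in((.018,-.018),(-.018,-.018),(-.018,.018),(.018,.018))]
mp=C([(147,76),(222,6),(357,292),(433,216),(424,283),(463,324),(421,367),(384,324)])
g=[.55,.15,.8,0]
for z in(None,0.0,.006,.012,.018):
    v,e=fit(m,mp,g,z);print(z,v.round(4),np.degrees(v[2]).round(1),round(e,2))
p=[(.09,.025,.014),(.09,-.025,.014),(-.09,-.025,.014),(-.09,.025,.014)]
pp=C([(38,373),(92,338),(213,547),(165,579)])
for z in(None,0.0,.006,.012,.018):
    v,e=fit(p,pp,[.4,.2,.6,0],z);print(z,v.round(4),np.degrees(v[2]).round(1),round(e,2))
print(np.degrees(ctrl.state()['t']), R.from_rotvec(ctrl.state()['tool_rot']).as_matrix().round(3))
E
```

```text
None [0.6022 0.2307 0.7718 0.0203] 44.2 2.17
0.0 [0.6063 0.2284 0.7714] 44.2 2.93
0.006 [0.6051 0.2291 0.7716] 44.2 2.71
0.012 [0.6039 0.2298 0.7717] 44.2 2.48
0.018 [0.6026 0.2304 0.7718] 44.2 2.25
None [ 0.3969  0.3453  0.5615 -0.0198] 32.2 1.38
0.0 [0.3965 0.3439 0.5617] 32.2 1.79
0.006 [0.3964 0.3435 0.5618] 32.2 1.96
0.012 [0.3963 0.3431 0.5619] 32.2 2.12
0.018 [0.3962 0.3427 0.5619] 32.2 2.29
8.594366926962348 [[-0.893  0.45  -0.001]
 [ 0.45   0.893 -0.001]
 [ 0.    -0.002 -1.   ]]
```

```bash
python3 -m inch '[0.012,-0.026,-0.011,0,0,0.114,0.012,-0.026,-0.011,0,0,0.114,0.012,-0.026,-0.011,0,0,0.114,0.012,-0.026,-0.011,0,0,0.114,0.012,-0.026,-0.011,0,0,0.114]' ; python3 -m inch '[0.012,-0.026,-0.011,0,0,0.114,0.012,-0.026,-0.011,0,0,0.114,0.012,-0.026,-0.011,0,0,0.114,0.008,-0.026,-0.011,0,0,0.114,0,0,0,0,0,0]'
python3 - <<'E'
from h import *
for k in range(1): 
    s=ctrl.state();im=ctrl.get_image("wrist");print(s['t'],s['q'].round(2),s['tcp_pos'],R.from_rotvec(s['tool_rot']).as_matrix().round(3))
    np.save("s1.npy",np.r_[s['tcp_pos'],s['tool_rot']])
cv2.imwrite("pics/w1.png",cv2.resize(im[:,:,::-1],(800,600),interpolation=cv2.INTER_CUBIC))
E
```

```text
t: 0.57
tcp_pos: [0.3527, 0.449, 0.193]
tool_rot: [0.171, -3.137, 0.001]
ft_force: [-0.0, -0.3, 0.3]
finger_gap: 0.0919
finger_force: 0.0
t: 0.98
tcp_pos: [0.3982, 0.3384, 0.1467]
tool_rot: [0.863, -3.015, 0.01]
ft_force: [0.1, -0.9, 0.3]
finger_gap: 0.0918
finger_force: 0.0
0.9833 [-0.28  0.44 -0.59  1.95  0.32  0.85  1.09] [0.39817711 0.33837386 0.14670235] [[-0.849 -0.529 -0.003]
 [-0.529  0.848 -0.008]
 [ 0.007 -0.005 -1.   ]]
```

View pics/w1.png

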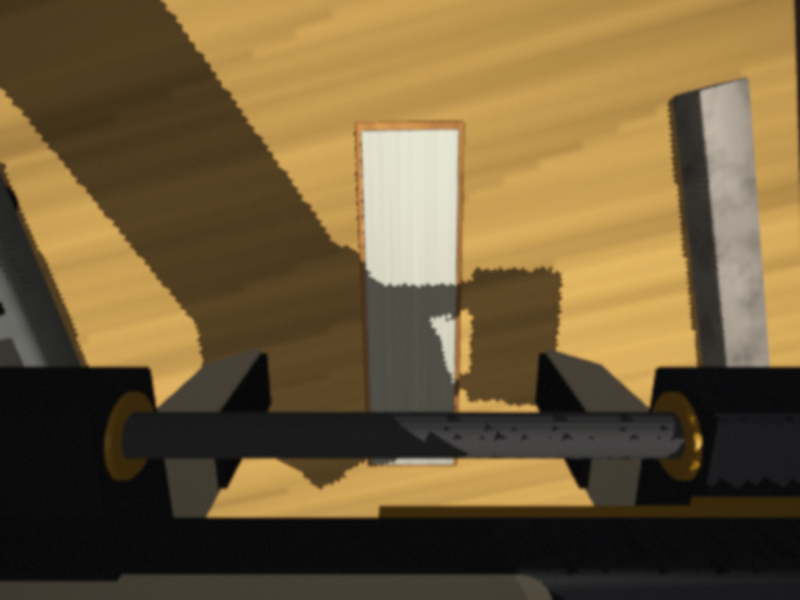

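Wrist view: the plate's outer top-face corners are at about (356,122), (464,122), (457,465) and (368,465), all on the 800-pixel scale. It sits nicely between the open fingers.

```bash
cat >>h.py <<'E'
def wproj(P,st):
    c=ctrl.calibration("wrist");M=c["mount"];Rt=R.from_rotvec(st[3:]).as_matrix()
    q=(np.atleast_2d(P)-st[:3])@Rt; q=(q-M[:3,3])@M[:3,:3]; q=q@c["mtx"].T
    return q[:,:2]/q[:,2:]
def wfit(P,px,g,st,z=None):
    P=np.array(P,float);px=np.array(px,float)
    f=lambda v:(wproj(place(np.r_[v[:3],v[3] if z is None else z],P),st)-px).ravel()
    r=least_squares(f,g if z is None else g[:3]);return r.x,np.abs(r.fun).max()
E
python3 - <<'E'
from h import *
st=np.load("s1.npy")
p=[(.09,.025,.014),(.09,-.025,.014),(-.09,-.025,.014),(-.09,.025,.014)]
for px in ([(456,465),(368,465),(356,122),(464,122)],):
  for z in(None,0,.006,.012,.018):
    v,e=wfit(p,(np.array(px)+.5)*.64-.5,[.4,.34,.56,0],st,z);print(z,v.round(4),np.degrees(v[2]).round(1),round(e,2))
Rt=R.from_rotvec(st[3:]).as_matrix();print(np.degrees(np.arctan2(Rt[1,1],Rt[0,1])))
E
```

```text
None [0.3988 0.3421 0.5683 0.0274] 32.6 0.75
0 [0.4029 0.345  0.5682] 32.6 12.83
0.006 [0.4019 0.3444 0.5682] 32.6 10.33
0.012 [0.401  0.3437 0.5682] 32.6 7.71
0.018 [0.4001 0.3431 0.5683] 32.6 4.95
121.95069900014457
```

```bash
python3 -m inch '[0.001,0.004,-0.025,0.006,-0.003,0.011,0,0,-0.025,0,0,0,0,0,-0.025,0,0,0,0,0,-0.01,0,0,0,0,0,0,0,0,0]'; python3 -c "
from h import *
s=ctrl.state();print(s['tcp_pos'],R.from_rotvec(s['tool_rot']).as_matrix().round(4),s['ft_force'])"
```

```text
t: 1.45
tcp_pos: [0.3956, 0.3501, 0.0627]
tool_rot: [-0.884, 3.014, 0.006]
ft_force: [0.5, 0.3, -0.1]
finger_gap: 0.0919
finger_force: 0.0
[0.39559797 0.35006376 0.06266868] [[-8.415e-01 -5.402e-01 -9.000e-04]
 [-5.402e-01  8.415e-01  3.600e-03]
 [-1.200e-03  3.500e-03 -1.000e+00]] [ 0.47673524  0.30551441 -0.07531619]
```

```bash
python3 -m inch '[0.003,-0.008,-0.006,0,0,0,0,0,-0.003,0,0,0,0,0,0,0,0,0,0,0,0,0,0,0]'; python3 -m inch '[0,0,-0.002,0,0,0,0,0,0,0,0,0]';python3 -m inch '[0,0,-0.002,0,0,0,0,0,0,0,0,0]'
```

```text
t: 1.78
tcp_pos: [0.4011, 0.3427, 0.0566]
tool_rot: [-0.881, 3.009, 0.008]
ft_force: [0.6, -0.1, 0.0]
finger_gap: 0.0919
finger_force: 0.0
t: 1.95
tcp_pos: [0.4013, 0.3431, 0.0554]
tool_rot: [-0.882, 3.008, 0.008]
ft_force: [-0.8, -1.5, 8.5]
finger_gap: 0.0919
finger_force: 4.5
t: 2.12
tcp_pos: [0.4013, 0.3432, 0.0551]
tool_rot: [-0.881, 3.008, 0.006]
ft_force: [-7.5, -6.6, 29.2]
finger_gap: 0.0912
finger_force: 14.5
```

```bash
python3 -m inch '[0,0,0.006,0,0,0,0,0,0,0,0,0]'
python3 - <<'E'
from h import *
s=ctrl.state();im=ctrl.get_image("wrist");print(s['tcp_pos'],s['ft_force'])
cv2.imwrite("pics/w2.png",cv2.resize(im[:,:,::-1],(800,600),interpolation=cv2.INTER_CUBIC))
E
```

```text
t: 2.28
tcp_pos: [0.4014, 0.3435, 0.0595]
tool_rot: [-0.882, 3.007, 0.009]
ft_force: [-0.6, 0.5, 0.3]
finger_gap: 0.0916
finger_force: 0.0
[0.40141609 0.34353949 0.0594938 ] [-0.64531114  0.4836217   0.28414719]
```

View pics/w2.png

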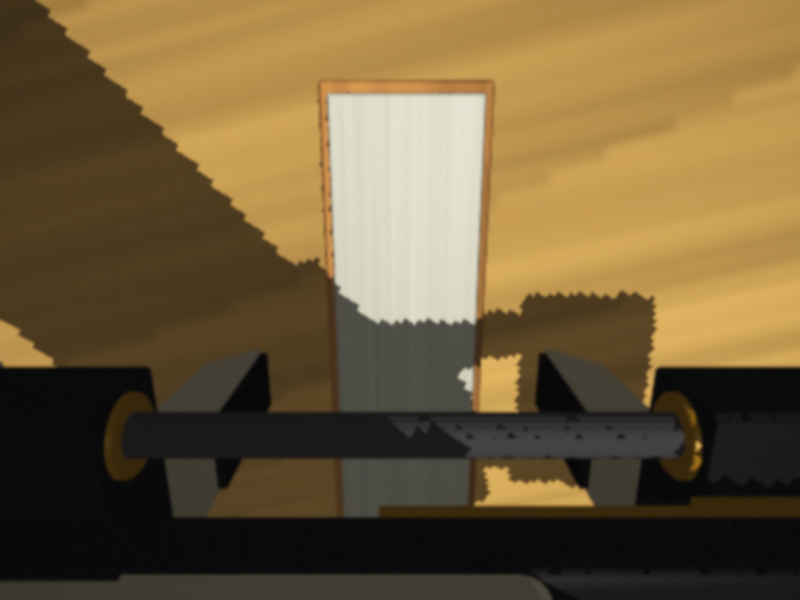

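The plate is centred between the fingers (edges at 319 and 494 on row 81), and the contact was the board at about z = 0.0335. Lower slightly and grip.

```bash
python3 - <<'E'
from h import *
s=ctrl.state();st=np.r_[s['tcp_pos'],s['tool_rot']];print(s['tcp_pos'])
# length position from the visible end
f=lambda v:(wproj(place([v[0],v[1],v[2],.0335],[(.0-.09,-.025,.014),(-.09,.025,.014)]),st)-((np.array([(319,81),(494,81)])+.5)*.64-.5)).ravel()
r=least_squares(f,[.4,.343,.568]);print(r.x,r.fun)
E
python3 -m inch '[0,0,-0.0015,0,0,0,0,0,0,0,0,0,0,0,0,0,0,0]' 0.04 25;python3 -m inch '[0,0,0,0,0,0,0,0,0,0,0,0,0,0,0,0,0,0]'
```

```text
[0.40120439 0.34318759 0.05876977]
[0.399001   0.34203936 0.57169627] [-2.70891732  0.12635895  2.71557225  0.13601445]
t: 2.58
tcp_pos: [0.4001, 0.3422, 0.0556]
tool_rot: [-0.883, 3.011, 0.007]
ft_force: [0.6, 0.5, 0.2]
finger_gap: 0.0766
finger_force: 0.0
t: 2.83
tcp_pos: [0.4004, 0.3424, 0.056]
tool_rot: [-0.883, 3.011, 0.008]
ft_force: [1.0, 0.3, -0.1]
finger_gap: 0.0565
finger_force: 0.0
```

```bash
python3 -m inch '[0,0,0.001,0,0,0,0,0,0,0,0,0,0,0,0,0,0,0,0,0,0,0,0,0]'; python3 -m inch '[0,0,0.004,0,0,0,0,0,0.01,0,0,0,0,0,0.02,0,0,0,0,0,0,0,0,0]'
```

```text
t: 3.17
tcp_pos: [0.4004, 0.3424, 0.0571]
tool_rot: [-0.882, 3.011, 0.008]
ft_force: [0.2, -0.5, -0.8]
finger_gap: 0.0494
finger_force: 25.0
t: 3.5
tcp_pos: [0.4019, 0.3443, 0.0946]
tool_rot: [-0.882, 3.006, 0.011]
ft_force: [0.2, 0.5, -0.7]
finger_gap: 0.05
finger_force: 25.0
```

```bash
python3 -m inch '[0,0,0.035,0,0,0,0,0,0.035,0,0,0,0.01,-0.005,0.035,0,0,0.02,0.032,-0.018,0.005,0,0,0.034,0.032,-0.018,0,0,0,0.034]'; python3 -m inch '[0.032,-0.018,0,0,0,0.034,0.032,-0.018,0,0,0,0.034,0.032,-0.018,0,0,0,0.034,0.02,-0.012,0,0,0,0.012,0,0,0,0,0,0]'; python3 -m inch '[0,0,0,0,0,0,0,0,0,0,0,0,0,0,0,0,0,0]'
python3 - <<'E'
from h import *
s=ctrl.state();im=ctrl.get_image("wrist");print(s['q'].round(2),s['tcp_pos'],R.from_rotvec(s['tool_rot']).as_matrix().round(4),s['ft_force'])
np.save("s3.npy",np.r_[s['tcp_pos'],s['tool_rot']])
cv2.imwrite("pics/w3.png",cv2.resize(im[:,:,::-1],(800,600),interpolation=cv2.INTER_CUBIC))
E
```

```text
t: 3.92
tcp_pos: [0.4758, 0.304, 0.2057]
tool_rot: [-1.021, 2.959, 0.01]
ft_force: [1.0, 0.8, -0.1]
finger_gap: 0.0497
finger_force: 25.0
t: 4.33
tcp_pos: [0.5961, 0.2292, 0.2008]
tool_rot: [-1.169, 2.91, 0.003]
ft_force: [-0.3, -0.7, -0.7]
finger_gap: 0.0502
finger_force: 25.0
t: 4.58
tcp_pos: [0.589, 0.237, 0.2014]
tool_rot: [-1.185, 2.906, 0.01]
ft_force: [0.2, 0.5, -1.0]
finger_gap: 0.0499
finger_force: 25.0
[ 0.    0.55 -0.59  1.63  0.34  1.05  1.66] [0.58901039 0.23702335 0.20139141] [[-0.7147 -0.6994  0.001 ]
 [-0.6994  0.7147  0.0071]
 [-0.0057  0.0044 -1.    ]] [ 0.17383859  0.50075729 -1.03095248]
```

View pics/w3.png

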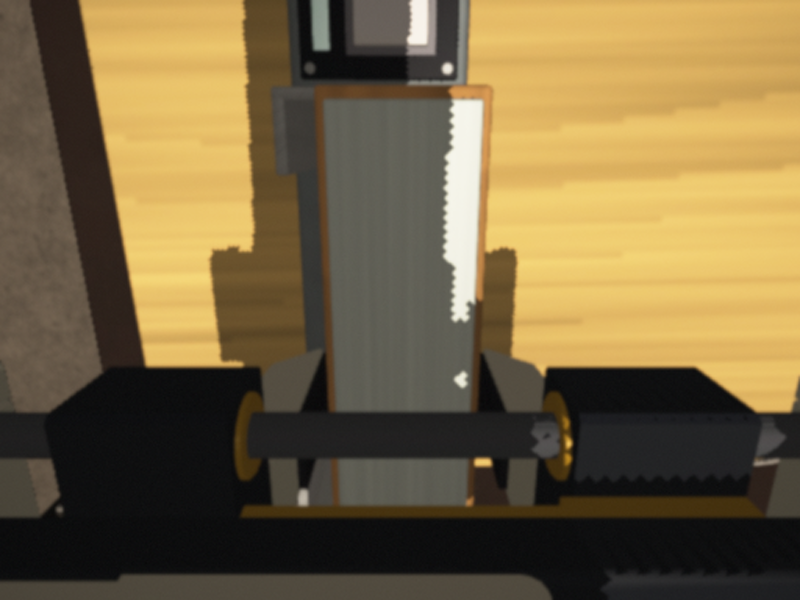

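```bash
python3 - <<'E'
from h import *
st=np.load("s3.npy")
w=lambda v,P:((wproj(place(v,np.array(P,float)),st)+.5)/.64-.5).round(0).tolist()
v=[.5995,.232,.772,.0335]
print("key",w(v,[(-.129,-.012,.036),(-.129,.024,.036)]))
print("flange out/in",w(v,[(-.103,-.037,.105),(-.071,-.037,.105),(-.103,-.032,.105),(-.071,-.032,.105),(-.071,-.037,.03)]))
print("base edges",w(v,[(-.11,-.045,.03),(-.11,.045,.03)]))
y=np.arctan2(.7147,-.6994)-np.pi/2
for o in(0,-.0014):
  c=st[:3]+[np.cos(y)*o,np.sin(y)*o,-.0236]
  print("plate",w([c[0],c[1],y,c[2]],[(-.09,-.025,.014),(-.09,.025,.014)]))
E
```

```text
key [[357.0, 40.0], [432.0, 41.0]]
flange out/in [[275.0, 80.0], [281.0, 170.0], [289.0, 80.0], [294.0, 170.0], [313.0, 164.0]]
base edges [[294.0, 84.0], [471.0, 85.0]]
plate [[314.0, 91.0], [499.0, 92.0]]
plate [[314.0, 86.0], [499.0, 86.0]]
```

```bash
python3 -m inch '[0.0065,-0.0015,0,-0.006,0.001,0,0.0065,-0.0015,0,0,0,0,0,0,0,0,0,0,0,0,0,0,0,0,0,0,0,0,0,0]'; python3 - <<'E'
from h import *
C=lambda a:np.array(a)/3.6+[205,110]-.36
px=C([(176,97),(220,53),(398,226),(347,275)])
P=[(.09,.025,0),(.09,-.025,0),(-.09,-.025,0),(-.09,.025,0)]
print(fit(P,px,[.6,.23,.77,.1]))
for z in (.08,.09,.1,.11): print(z,fit(P,px,[.6,.23,.77,.1],z))
s=ctrl.state();print(s['tcp_pos'],R.from_rotvec(s['tool_rot']).as_matrix().round(4),s['ft_force'])
E
```

```text
t: 5.05
tcp_pos: [0.6034, 0.2325, 0.2011]
tool_rot: [-1.183, 2.91, 0.001]
ft_force: [-0.2, -0.2, -1.3]
finger_gap: 0.0497
finger_force: 25.0
(array([0.60877117, 0.23065344, 0.77492647, 0.06099135]), np.float64(0.782989931475015))
0.08 (array([0.60382994, 0.23168416, 0.77439234]), np.float64(1.4293231002091318))
0.09 (array([0.60123164, 0.23222693, 0.77410158]), np.float64(1.7953937617684232))
0.1 (array([0.59863419, 0.23277009, 0.77380368]), np.float64(2.1699795402287236))
0.11 (array([0.59603761, 0.23331366, 0.7734984 ]), np.float64(2.5533811409952136))
[0.60342746 0.23254375 0.20110085] [[-7.164e-01 -6.977e-01  3.000e-04]
 [-6.977e-01  7.164e-01  5.000e-04]
 [-6.000e-04  1.000e-04 -1.000e+00]] [-0.17520973 -0.15152781 -1.28608402]
```

```bash
python3 -m inch '[0,0,-0.015,0,0,0,0,0,-0.015,0,0,0,0,0,-0.015,0,0,0,0,0,-0.01,0,0,0,0,0,0,0,0,0]';python3 -m inch '[0,0,-0.002,0,0,0,0,0,0,0,0,0,0,0,0,0,0,0]'; python3 -m inch '[0,0,-0.003,0,0,0,0,0,0,0,0,0]'
```

```text
t: 5.47
tcp_pos: [0.6018, 0.2317, 0.1436]
tool_rot: [1.182, -2.907, -0.001]
ft_force: [-1.0, -0.5, -1.5]
finger_gap: 0.0499
finger_force: 25.0
t: 5.72
tcp_pos: [0.604, 0.2329, 0.1452]
tool_rot: [-1.182, 2.908, 0.0]
ft_force: [-0.1, -0.3, -0.4]
finger_gap: 0.0498
finger_force: 25.0
t: 5.88
tcp_pos: [0.6037, 0.2325, 0.1415]
tool_rot: [-1.183, 2.909, 0.0]
ft_force: [-0.7, -0.5, -0.4]
finger_gap: 0.0497
finger_force: 25.0
```

```bash
python3 -m inch '[0,0,-0.0025,0,0,0,0,0,0,0,0,0]';python3 - <<'E'
from h import *
s=ctrl.state();im=ctrl.get_image("wrist");print(s['tcp_pos'],s['ft_force'])
sc=ctrl.get_image("scene")[130:250,130:290]
cv2.imwrite("pics/s4.png",cv2.resize(sc[:,:,::-1],None,fx=5,fy=5,interpolation=cv2.INTER_CUBIC))
E
```

```text
t: 6.05
tcp_pos: [0.6033, 0.2324, 0.1385]
tool_rot: [-1.183, 2.91, 0.0]
ft_force: [-0.2, -0.6, -1.3]
finger_gap: 0.0498
finger_force: 25.0
[0.60334258 0.23235081 0.13848844] [-0.23315182 -0.62997193 -1.30598018]
```

View pics/s4.png

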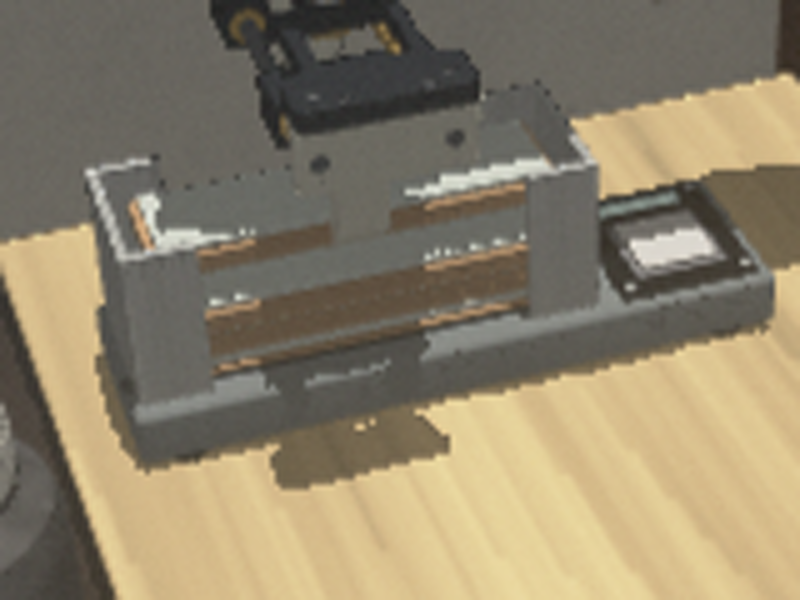

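The plate sits inside the guides. Its lower edge is at about (205,270)/(525,207) and the pile's top edge at (205,310)/(525,245), which leaves a gap of roughly 20 mm. I'll lower 14 mm, then feel for contact.

```bash
python3 -m inch '[0,0,-0.007,0,0,0,0,0,-0.007,0,0,0,0,0,0,0,0,0,0,0,0,0,0,0]'; python3 -m inch '[0,0,-0.001,0,0,0,0,0,0,0,0,0,0,0,0,0,0,0]'
```

```text
t: 6.48
tcp_pos: [0.6029, 0.2322, 0.1237]
tool_rot: [1.183, -2.909, -0.0]
ft_force: [0.1, -0.2, -1.2]
finger_gap: 0.0496
finger_force: 25.0
t: 6.73
tcp_pos: [0.6036, 0.2325, 0.1238]
tool_rot: [-1.183, 2.909, 0.0]
ft_force: [1.0, 0.3, -1.0]
finger_gap: 0.0497
finger_force: 25.0
```

```bash
python3 -m inch '[0,0,-0.0015,0,0,0,0,0,0,0,0,0,0,0,0,0,0,0]'
```

```text
t: 6.98
tcp_pos: [0.6037, 0.2326, 0.1224]
tool_rot: [-1.183, 2.909, 0.0]
ft_force: [0.3, 0.1, -0.9]
finger_gap: 0.0496
finger_force: 25.0
```

```bash
python3 -m inch '[0,0,-0.0015,0,0,0,0,0,0,0,0,0,0,0,0,0,0,0]'
```

```text
t: 7.23
tcp_pos: [0.6037, 0.2326, 0.1213]
tool_rot: [-1.183, 2.909, 0.0]
ft_force: [-1.3, 0.4, 4.0]
finger_gap: 0.0496
finger_force: 25.0
```

```bash
python3 -m inch '[0,0,0,0,0,0,0,0,0,0,0,0]'; python3 -m inch '[0,0,0,0,0,0,0,0,0,0,0,0,0,0,0,0,0,0,0,0,0,0,0,0]' 0.07; python3 -m inch '[0,0,0,0,0,0,0,0,0,0,0,0]'
```

```text
t: 7.4
tcp_pos: [0.6037, 0.2326, 0.1212]
tool_rot: [-1.183, 2.909, 0.0]
ft_force: [-0.4, -0.7, 3.5]
finger_gap: 0.0492
finger_force: 25.0
t: 7.73
tcp_pos: [0.6033, 0.2323, 0.1203]
tool_rot: [-1.183, 2.91, 0.0]
ft_force: [-0.3, -0.9, -0.8]
finger_gap: 0.069
finger_force: 0.0
t: 7.9
tcp_pos: [0.6033, 0.2324, 0.1205]
tool_rot: [-1.183, 2.91, 0.0]
ft_force: [0.0, -0.3, -0.4]
finger_gap: 0.0699
finger_force: 0.0
```

```bash
python3 -m inch '[0,0,0.01,0,0,0,0,0,0.03,0,0,0,0,0,0.03,0,0,0,0,0,0.02,0,0,0,-0.02,-0.018,0,0,0,0]'; python3 -m inch '[-0.0275,-0.025,0,0,0,0,-0.0275,-0.025,0,0,0,0,-0.0275,-0.025,0,0,0,0,-0.012,-0.009,0,0,0,0,0,0,0,0,0,0]' 0; python3 -m inch '[0,0,0,0,0,0,0,0,0,0,0,0,0,0,0,0,0,0]'
python3 - <<'E'
from h import *
s=ctrl.state();im=ctrl.get_image("wrist");st=np.r_[s['tcp_pos'],s['tool_rot']];np.save("s5.npy",st);print(st.round(4))
v=[.602,.2323,.772,.0335]
print(((wproj(place(v,np.array([(-.129,-.012,.036),(-.129,.024,.036),(-.165,-.012,.036),(-.165,.024,.036)])),st)+.5)/.64-.5).round())
print(((wproj(st[:3]+R.from_rotvec(st[3:]).apply([0,0,st[2]-.0695]),st)+.5)/.64-.5).round())
cv2.imwrite("pics/w5.png",cv2.resize(im[:,:,::-1],(800,600),interpolation=cv2.INTER_CUBIC))
E
```

```text
t: 8.32
tcp_pos: [0.5883, 0.2198, 0.2174]
tool_rot: [-1.181, 2.896, 0.004]
ft_force: [0.1, 0.9, 1.0]
finger_gap: 0.0701
finger_force: 0.0
t: 8.73
tcp_pos: [0.4863, 0.1273, 0.2111]
tool_rot: [1.179, -2.91, 0.004]
ft_force: [0.6, -0.1, -0.3]
finger_gap: 0.0414
finger_force: 0.0
t: 8.98
tcp_pos: [0.4902, 0.1317, 0.2113]
tool_rot: [-1.184, 2.907, 0.001]
ft_force: [0.7, -0.2, -0.8]
finger_gap: 0.0212
finger_force: 0.0
[ 4.9020e-01  1.3170e-01  2.1130e-01 -1.1836e+00  2.9073e+00  1.2000e-03]
[[374. 320.]
 [435. 320.]
 [373. 260.]
 [437. 260.]]
[[404. 286.]]
```

View pics/w5.png

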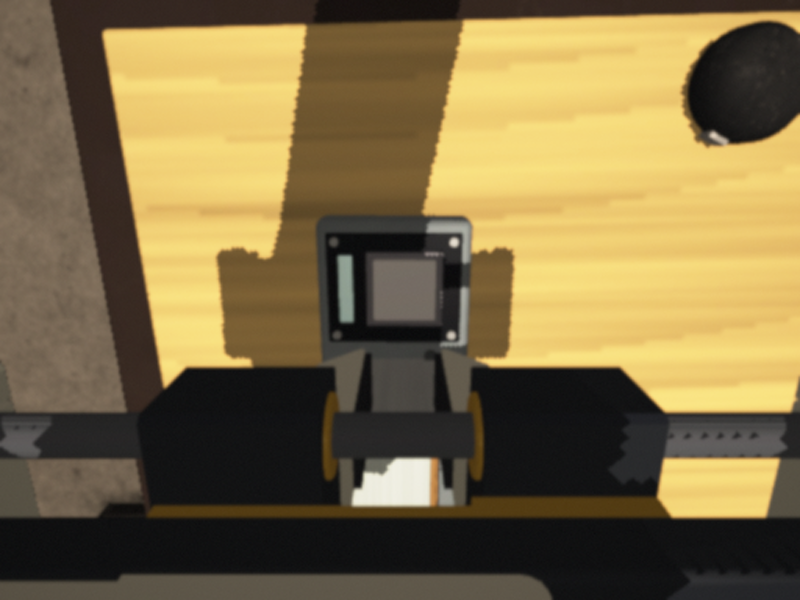

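The key pad spans (371,257)–(437,321), as predicted, and the tool axis lands on it at (404,286). Descending with the gripper closed.

```bash
python3 -m inch '[0,0,-0.03,0,0,0,0,0,-0.03,0,0,0,0,0,-0.02,0,0,0,0,0,-0.01,0,0,0,0,0,0,0,0,0]' 0; python3 -m inch '[0,0,-0.01,0,0,0,0,0,-0.008,0,0,0,0,0,0,0,0,0,0,0,0,0,0,0]'
```

```text
t: 9.45
tcp_pos: [0.4876, 0.1309, 0.1184]
tool_rot: [1.183, -2.906, -0.003]
ft_force: [-1.0, -0.3, -0.1]
finger_gap: 0.0005
finger_force: 0.0
t: 9.78
tcp_pos: [0.4892, 0.1305, 0.1029]
tool_rot: [-1.183, 2.909, 0.0]
ft_force: [-0.2, -0.7, 0.9]
finger_gap: 0.0003
finger_force: 0.0
```

```bash
python3 -m inch '[0,0,-0.004,0,0,0,0,0,0,0,0,0,0,0,0,0,0,0]'
```

```text
t: 10.03
tcp_pos: [0.4891, 0.1304, 0.099]
tool_rot: [-1.182, 2.909, -0.0]
ft_force: [-0.1, -0.7, -1.0]
finger_gap: 0.0005
finger_force: 0.0
```

```bash
python3 -m inch '[0,0,-0.0015,0,0,0,0,0,-0.0015,0,0,0,0,0,-0.001,0,0,0,0,0,0,0,0,0,0,0,0,0,0,0]'
```

```text
t: 10.45
tcp_pos: [0.4889, 0.1305, 0.0947]
tool_rot: [-1.183, 2.91, 0.0]
ft_force: [-0.3, 0.7, 0.0]
finger_gap: 0.0004
finger_force: 0.0
```

```bash
python3 -m inch '[0,0,-0.001,0,0,0,0,0,-0.0005,0,0,0,0,0,0,0,0,0,0,0,0,0,0,0]'
```

```text
t: 10.78
tcp_pos: [0.4889, 0.1305, 0.0932]
tool_rot: [-1.183, 2.91, 0.0]
ft_force: [0.2, 0.5, 0.2]
finger_gap: 0.0006
finger_force: 0.0
```

```bash
python3 -m inch '[0,0,-0.001,0,0,0,0,0,0,0,0,0,0,0,0,0,0,0]'
```

```text
t: 11.03
tcp_pos: [0.4889, 0.1305, 0.0922]
tool_rot: [-1.183, 2.91, 0.0]
ft_force: [-0.7, 0.0, -1.2]
finger_gap: 0.0002
finger_force: 0.0
```

```bash
python3 -m inch '[0,0,-0.001,0,0,0,0,0,0,0,0,0,0,0,0,0,0,0]'
```

```text
t: 11.28
tcp_pos: [0.4891, 0.1306, 0.0913]
tool_rot: [-1.183, 2.909, 0.0]
ft_force: [0.1, 0.2, 1.4]
finger_gap: 0.0006
finger_force: 0.4
```

```bash
python3 -m inch '[0,0,-0.0007,0,0,0,0,0,0,0,0,0,0,0,0,0,0,0]'
```

```text
t: 11.53
tcp_pos: [0.4891, 0.1305, 0.0908]
tool_rot: [-1.183, 2.909, -0.0]
ft_force: [-0.6, 0.1, 3.8]
finger_gap: 0.0004
finger_force: 1.9
```

```bash
python3 -m inch '[0,0,-0.0008,0,0,0,0,0,0,0,0,0,0,0,0,0,0,0]'
```

```text
t: 11.78
tcp_pos: [0.4891, 0.1305, 0.0902]
tool_rot: [-1.183, 2.909, -0.0]
ft_force: [-1.3, -1.7, 7.4]
finger_gap: 0.0004
finger_force: 4.1
```

```bash
python3 -m inch '[0,0,-0.0006,0,0,0,0,0,0,0,0,0,0,0,0,0,0,0,0,0,0,0,0,0]'
```

```text
t: 12.12
tcp_pos: [0.4891, 0.1306, 0.0901]
tool_rot: [-1.183, 2.909, -0.001]
ft_force: [-4.0, -1.8, 13.0]
finger_gap: 0.0007
finger_force: 6.5
```

```bash
python3 -m inch '[0,0,0,0,0,0,0,0,0,0,0,0,0,0,0,0,0,0]'; python3 -m inch '[0,0,0.005,0,0,0,0,0,0.02,0,0,0,0,0,0.03,0,0,0,0,0,0.03,0,0,0,0,0,0.02,0,0,0]'; python3 -m inch '[-0.03,-0.03,0.02,0,0,0,-0.03,-0.03,0.02,0,0,0,-0.02,-0.02,0,0,0,0,0,0,0,0,0,0,0,0,0,0,0,0]'
python3 - <<'E'
from h import *
im=ctrl.get_image("top")[90:285,150:355,::-1]; sc=ctrl.get_image("scene")[130:250,130:290,::-1]
a=cv2.resize(im,(400,380),interpolation=cv2.INTER_CUBIC);b=cv2.resize(sc,(400,300),interpolation=cv2.INTER_CUBIC)
b=cv2.copyMakeBorder(b,0,80,0,0,cv2.BORDER_CONSTANT);cv2.imwrite("pics/end.png",np.hstack([a,b]))
E
```

```text
t: 12.37
tcp_pos: [0.4892, 0.1306, 0.0901]
tool_rot: [-1.183, 2.909, -0.001]
ft_force: [-3.9, -2.3, 13.2]
finger_gap: 0.0006
finger_force: 6.4
t: 12.78
tcp_pos: [0.4894, 0.1309, 0.1962]
tool_rot: [-1.183, 2.908, 0.0]
ft_force: [0.6, -0.5, -0.4]
finger_gap: 0.0004
finger_force: 0.0
t: 13.2
tcp_pos: [0.4149, 0.0556, 0.2298]
tool_rot: [-1.179, 2.911, -0.003]
ft_force: [1.0, 0.5, -0.1]
finger_gap: 0.0003
finger_force: 0.0
```

View pics/end.png

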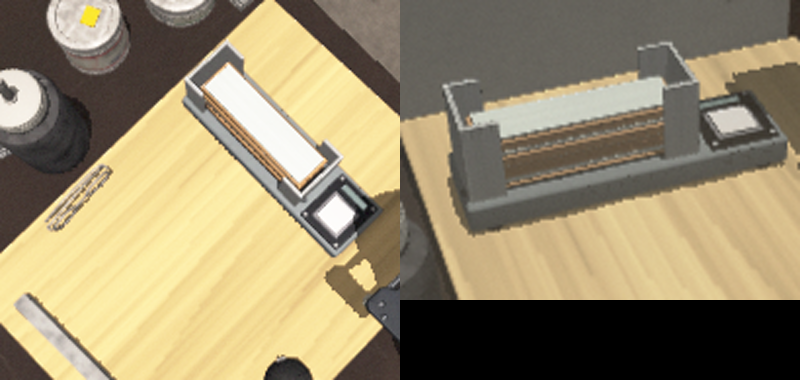

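The plate lies flat on the pile between the guides (left picture, (205,75)–(325,175)). The bar and spectacles look to be where they were, and the robot is clear of everything.

```bash
python3 -c "
from cell import ctrl
print(ctrl.job_done())"
```

```text
the job is handed in; nothing more can be done
None
```

The job is handed in: the plate was let go resting on the pile (about 4 N contact), the key was held at about 13 N for roughly half a second and released, and the bar and spectacles were left alone; no verdict was returned.

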